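# Carry a cambered tote with soft bowls and a loose rolling pin to the draining board

### The job

Lift the wooden tote off the table by its grip rail, carry it over to the sloping draining board, set it down gently, squarely and centrally so that it stands flush on the slope, and let go. The rolling pin lies loose on the tote's cambered floor and the two bowls are soft clay: the pin must never roll against either bowl and must be left lying still clear of both, which on the slope it only does near the floor's new highest point, so roll it there by tipping the tote while you hold it. Do not touch the pin or the bowls, do not tip anything over, and leave the jar, cup and brush alone.

Things in the scene. Friction and masses are not known exactly. Their poses are not given: they have to be found in the camera images.
- tote: Open wooden carrying tote, 250 mm wide (x) by 460 mm long (y); origin under the centre of its flat underside, z up. About 0.4 kg empty, 0.8 kg loaded (varies by a fifth). Side boards along y, inner faces x = +-115 mm, rise to z = 38 mm; end boards, inner faces y = +-218 mm, to z = 70 mm and on as 60 mm wide posts to z = 182 mm. Starts level on the table, left or right.
- tote_handle (a point): Centre of the tote's straight grip rail, at (0, 0, 158) mm in the tote's frame, same axes. The rail runs along the tote's y between the end posts, over its middle: 24 mm thick (x), 28 mm high (z = 144 to 172 mm), open above and below. Grasp it at mid-length from above, fingers closing along the tote's x.
- tote_middle (a point): The crown: middle of the floor's upper face, at (0, 0, 13.2) mm in the tote's frame, same axes. From y = -125 to +125 mm the floor is a draining deck of narrow boards, cambered to a radius of 1.5 m: it falls y*y/3 (m) from the crown, 5.2 mm at its ends; beyond, it is flat at z = 8 mm. With the tote level a pin off the crown runs away downhill.
- pin: Loose wooden rolling pin, about 0.28 kg (varies by a fifth), barrel radius 30 mm, 210 mm over its turned handles, lying across the tote (its x along the tote's x). Origin at its centre; turns about x as it rolls. Starts at rest within 10 mm of the crown. On the draining board the floor's highest point lies 45 mm (1.5 m x 0.03) from the crown, towards the raised end.
- pin_center (a point): Centre of the pin, 30 mm above the floor. It rolls without slipping along the tote's y (s = its y in the tote's frame): d2s/dt2 = 2/3 (g (s / 1.5 m - slope) - a), slope = rise of the tote's y axis (rad), a = acceleration of the tote along its y. Rolling resistance holds it still below 0.010 to 0.017 rad of net slope (s up to about 15 mm on a level tote). It touches a bowl at about s = +-100 mm.
- bowl_left: Soft clay bowl, loose, 84 mm rim diameter, 55 mm high, 6 mm wall, about 60 g; origin under its foot. Stands on the flat of the tote's floor at its +y end, centre about 172 mm from the middle.
- bowl_right: The same kind of bowl at the tote's -y end, centre about 172 mm from the middle.
- drainboard: Ribbed steel draining board on four feet, fixed, 300 mm (its x) by 500 mm (its y), on the other side of the table from the tote. Origin at table height under its centre, axes level. The ribs' flat tops lie 45 mm above the table at its centre and slope by 0.03 rad along y, the +y end raised. The tote is to stand on it centred, its length along y.
- glaze_jar: Bystander: closed grey jar, 76 mm diameter, 95 mm high, beyond the work.
- water_cup: Bystander: clear glass cup, 80 mm rim, 80 mm high, beyond the work.
- brush: Bystander: brush 200 mm long, lying beyond the work.
There are look-alikes about, which are no part of the job. What is shaped like the bowl_left but red is not meant.

How it is judged:
By the outcome, as a careful person would: the job done as asked, in the order asked, and still so for the second after the job is handed in, with the robot touching nothing.
It also fails if it takes over 64 s, if anything falls off the work surface, if the arm or the gripper's body presses on something with over 40 N, if the wrist force passes 120 N, or if a joint passes its speed limit or range.

### The arm

A 6-joint arm with a two-finger parallel gripper is mounted at the origin on the work surface. World frame = base frame: x ahead of the robot, y to its left, z up, the work surface at z = 0. Lengths are in m, angles in rad, forces in N, time in s.
With the tool pointing down it reaches from about 0.3 to 0.875 m from the base axis. Payload 6.4 kg.
Tool frame: the origin (TCP) lies midway between the tips of the shut fingers; the grasp point (between the pads) lies 19 mm behind it; z points along the fingers, y is the line along which they close (so a half turn about z gives the same grasp; the last joint's range is limited). The gripper opens to 85 mm and grips with 20 to 120 N. Pads are 22 mm wide; open, the fingers measure 114 mm over their backs; the gripper's body (76 mm by 85 mm) begins 54 mm behind the grasp point. The pads swing forward as they close: fully open they stand 13 mm farther back than shut.
Start: joints at [0.95, 0.181, 1.607, -0, 1.354, -0.206], TCP at [0.232, 0.526, 0.231] pointing down, gripper open.
Joint ranges: [-2.99, 2.99], [-0.89, 2.07], [0.3, 2.58], [-1.14, 4.28], [0, 2.63], [-3.12, 3.12]. Speed limits (rad/s): [2.57, 2.57, 3.01, 3.14, 3.14, 3.14].

### API

Orientations are given as a unit quaternion [w, x, y, z].
In Python, from bench import * gives the robot as it stands.
- The arm moves only by the tool play_rows, never from a script. Its argument "plan" is a list of rows, each a list of 3 entries, a list of its own where there are three numbers: the finger opening in mm, from 0 to 85.4, then the shift along the tool's x, y, z normalised to -1 to 1, where 1 is 40 cm, then the turn about the tool's z normalised to -1 to 1, where 1 is pi rad. A call has 1 to 10 rows; each row is the pose to reach, as a shift and turn from the pose commanded when the call began, along the tool's axes at that moment, turning the shorter way round; what a row does not reach only later rows make up. A row lasts 1/10 s, in which the tool goes at most 50 mm and 8.59 degrees, less where a joint would pass 70% of its speed; a pose out of reach is approached as far as the arm can. A call with a number of a shift or a turn outside -1 to 1 is refused whole. A call with a gripper value outside its range is refused whole. The fingers move at their own pace and stop on an object; the grip force is fixed at half the most. Time passes only in rows, so rows that repeat a pose let the fingers close. It gives the time, the measured TCP pose, the force, the opening and the grip force at its end, in the units of the state.
- get_obs(): the state, without advancing time (a new reading comes with each control period).
- camera(name): name is "scene" or "side" or "wrist"; returns a dict with "image" (384x512x3 uint8, red, green, blue), "range_z" (384x512 float32, m along the optical axis (not along the pixel's ray), 0 where there is no reading), "intrinsics" (3x3 intrinsics, pixels), "rvec" (rotation vector, rad) and "tvec" (3), from world to camera coordinates, as OpenCV has them; the wrist camera has in their place "T_tool_cam" (4x4, takes a point from camera to tool coordinates, whose origin is the TCP and whose axes are the flange's). Camera axes: x right, y down, z forward; pixel columns grow to the right and rows downward; lengths in m; the calibration is good to about 2 mm. The wrist camera is an equidistant fisheye: a pixel r from the principal point sees the ray r / f radians off the axis. A picture is of the moment at which its call begins: read the wrist's pose just before it.
- hand_in(): hands the job in; it is judged then, once.
Trained networks look in a picture, given as the dict that the camera call returned (one of the last four; its "shot" number tells which), for a name from the list of things; names that differ only in an ending like _2 or _b are one class to them, and where a whole thing is asked for, a point or a joint stands for the part that bears it (a point fixed in the world has none). Each returns a list of dicts, best first, with "conf" (0 to 1); they miss things now and then, are a little off and sometimes report something else, mostly with a low value. They report only what shows in the picture. A call takes as long as a camera call. They do not tell look-alikes from the thing itself.
- search_frame(picture, label): "rect" ([centre column, centre row, width, height] in pixels, round what is visible of it).
- masks_of(picture, label): "mask" (384x512 bool, what is visible of it) and "rect" ([centre column, centre row, width, height] in pixels, round what is visible of it).
The state is a dict: "time_s": time; "q": joint angles; "dq": joint speeds; "joint_efforts": joint torques, N m; "eef_pos": TCP position; "eef_rot": TCP orientation; "wrist_force": force on the tool from outside, world axes, zero at the start; "torque": the same for the moment, N m; "opening": opening from 0.0 (shut) to 1.0 (fully open); "grasp_force": force on a finger pad.
Only numpy, scipy, OpenCV 4.12 (cv2) and the standard library are available. Lean on these libraries where they do the work, as an engineer would, in place of code of your own. Each camera call takes 0.05 s, during which the arm holds its last target. There are 200 camera calls.

## Working session

There is one attempt and no reset: what is moved stays moved. The work goes in short steps, Python scripts to look and compute and a tool call to move; the robot and the scene stay as the last step left them, time stands still between calls to the robot, and variables do not carry over. Pictures are saved under pics/ and viewed, at most 10 in all, crops included, and the job is handed in when it is done.

Besides the shell and the picture viewer there is one more tool, called after ">>>" as name([rows], argument=value, ...), one row to a line, values as JSON. play_rows: Moves the arm, as the interface text tells. Its arguments: {"type":"object","properties":{"plan":{"type":"array","items":{"type":"array"}}},"required":["plan"]}

```bash
ls; mkdir -p pics; cat > h.py <<'E'
from bench import *
import numpy as np, cv2
def save(n,im): cv2.imwrite(f'pics/{n}.png',im[...,::-1])
def world(c,u,v,z=None):
    K=c['intrinsics'];R=cv2.Rodrigues(np.array(c['rvec'],float))[0];t=np.array(c['tvec'],float).ravel()
    z=c['range_z'][v,u] if z is None else z
    u=np.asarray(u,float);v=np.asarray(v,float)
    p=np.stack([(u-K[0][2])/K[0][0]*z,(v-K[1][2])/K[1][1]*z,z*np.ones_like(u)],-1)
    return (p-t)@R
def proj(c,P):
    return cv2.projectPoints(np.array(P,float).reshape(-1,1,3),np.array(c['rvec'],float),np.array(c['tvec'],float),np.array(c['intrinsics'],float),None)[0][:,0]
E
python3 - <<'E'
from h import *
o=get_obs();print({k:np.round(v,4) for k,v in o.items()})
ims=[]
for n in ['scene','side']:
    c=camera(n);ims.append(c['image'])
    for l in ['tote','tote_handle','pin','bowl_left','drainboard','glaze_jar','water_cup','brush']:
        for d in masks_of(c,l)[:4]:
            v,u=np.nonzero(d['mask']&(c['range_z']>0))
            if len(u)==0: continue
            P=world(c,u,v)
            print(n,l,round(d['conf'],2),np.round(d['rect']),'med',np.round(np.median(P,0),3),'lo',np.round(np.percentile(P,2,axis=0),3),'hi',np.round(np.percentile(P,98,axis=0),3))
im=np.vstack(ims);save('a',cv2.resize(im,(400*1,600)) if 0 else np.vstack(ims)[:, :])
save('s1',ims[0]);save('s2',ims[1])
E
```

```text
pics
{'time_s': np.float64(0.0), 'q': array([ 0.9497,  0.1815,  1.608 , -0.    ,  1.3538, -0.2063]), 'dq': array([-0.001 , -0.    , -0.0008, -0.0011,  0.001 ,  0.0008]), 'joint_efforts': array([ 5.00000e-04, -4.44871e+01, -3.51337e+01, -2.00000e-04,
        9.10000e-03,  0.00000e+00]), 'eef_pos': array([0.2314, 0.5258, 0.2304]), 'eef_rot': array([-4.000e-04,  2.059e-01,  9.786e-01, -8.000e-04]), 'wrist_force': array([ 0.4824,  0.1817, -0.4994]), 'torque': array([-0.0038,  0.0335,  0.0084]), 'grasp_force': np.float64(0.0), 'opening': np.float64(0.9971)}
scene tote 0.87 [208. 163. 148. 129.] med [ 0.531 -0.251  0.033] lo [ 0.383 -0.521  0.005] hi [ 0.646 -0.061  0.176]
scene tote_handle 0.6 [207. 161. 148. 127.] med [ 0.531 -0.25   0.033] lo [ 0.386 -0.52   0.005] hi [ 0.647 -0.061  0.176]
scene pin 0.8 [203. 165.  48.  30.] med [ 0.532 -0.277  0.06 ] lo [ 0.447 -0.312  0.015] hi [ 0.61  -0.261  0.076]
scene pin 0.74 [234. 184.  17.  19.] med [ 0.499 -0.154  0.051] lo [ 0.472 -0.167  0.026] hi [ 0.537 -0.109  0.067]
scene bowl_left 0.68 [232. 185.  12.  21.] med [ 0.497 -0.155  0.051] 
[... 1336 characters left out ...]
59]
side bowl_left 0.7 [262. 239.  31.  25.] med [ 0.485 -0.116  0.045] lo [ 0.46  -0.167  0.013] hi [ 0.535 -0.092  0.067]
side bowl_left 0.2 [284. 286. 143. 196.] med [ 0.509 -0.341  0.014] lo [ 0.388 -0.526  0.006] hi [ 0.642 -0.074  0.177]
side drainboard 0.64 [248. 143.  96. 107.] med [0.497 0.254 0.042] lo [0.351 0.055 0.031] hi [0.647 0.527 0.053]
side glaze_jar 0.59 [354. 221.  26.  34.] med [ 0.769 -0.13   0.074] lo [ 0.742 -0.149  0.006] hi [ 0.808 -0.086  0.099]
side water_cup 0.63 [335. 191.  21.  35.] med [0.747 0.011 0.053] lo [ 0.71  -0.029  0.007] hi [0.781 0.046 0.082]
side brush 0.57 [325. 161.  61.  11.] med [0.743 0.17  0.019] lo [0.669 0.157 0.006] hi [0.858 0.2   0.024]
```

View pics/s1.png

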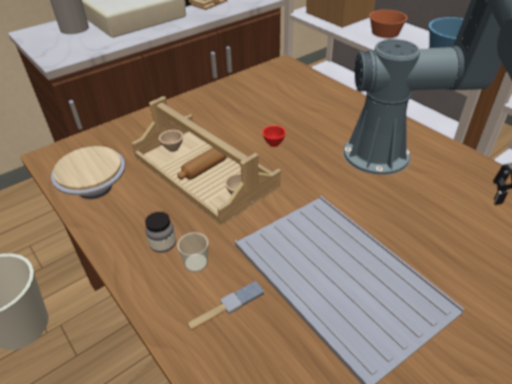

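View pics/s2.png

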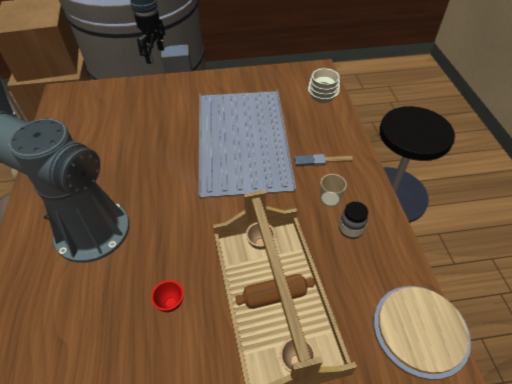

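The only tote is at scene (208,163) / side (285,287), holding the brown pin and two pale bowls. The red bowl, at scene (272,137) / side (168,296), stands on the table and is the look-alike. The board is at scene (350,289) / side (247,143), with the cup, jar and brush beyond it. Next I'll measure precisely and crop in on the tote.

```bash
cat >> h.py <<'E'
def fit_tote(c, mask=None, zlo=0.143,zhi=0.19, xr=(0.38,0.66), yr=(-0.6,-0.0)):
    m=c['range_z']>0
    v,u=np.nonzero(m);P=world(c,u,v)
    k=(P[:,0]>xr[0])&(P[:,0]<xr[1])&(P[:,1]>yr[0])&(P[:,1]<yr[1])
    return P[k]
def yawfit(Q):
    x0,y0=np.median(Q[:,0]),Q[:,1].mean();p=np.polyfit(Q[:,1],Q[:,0],1);r=Q[:,0]-np.polyval(p,Q[:,1])
    k=abs(r)<0.015;return np.polyfit(Q[k,1],Q[k,0],1)
E
python3 - <<'E'
from h import *
for n in ['scene','side']:
    c=camera(n)
    P=fit_tote(c)
    R=P[(P[:,2]>0.165)&(P[:,2]<0.178)]   # rail top
    p=yawfit(R); d=np.array([p[0],1])/np.hypot(p[0],1)
    T=P[(P[:,2]>0.01)]
    along=T[:,:2]@d; across=T[:,:2]@np.array([d[1],-d[0]])
    print(n,'rail x=%.4f*y+%.4f'%tuple(p),'yaw',-np.degrees(np.arctan(p[0])),'ztop',np.median(R[:,2]),len(R),'along',np.round(np.percentile(along,[.3,99.7]),4),'across',np.round(np.percentile(across,[.3,99.7]),4))
    al=(along.min()+along.max())/2
    post=P[(P[:,2]>0.178)]; a=post[:,:2]@d; print(' posts along',np.round([a.min(),a.max()],4) if len(a) else 0)
    ac=R[:,:2]@np.array([d[1],-d[0]]); print(' rail across',np.round(np.percentile(ac,[1,50,99]),4))
    m=[x for x in masks_of(c,'pin')][0]['mask']; v,u=np.nonzero(m&(c['range_z']>0)); Q=world(c,u,v); Q=Q[(Q[:,2]<0.082)&(Q[:,2]>0.03)]
    a=Q[:,:2]@d; 
    # circle fit barrel: points (a,z), radius .03
    from scipy.optimize import least_squares
    b=(Q[:,:2]@np.array([d[1],-d[0]])); kk=abs(b-np.median(ac))<0.06
    f=least_squares(lambda q:np.hypot(a[kk]-q[0],Q[kk,2]-q[1])-0.03,[a.mean(),0.043],loss='soft_l1',f_scale=.002)
    print(' pin along,z',np.round(f.x,4),'cost',f.cost,kk.sum())
    B=world(c,*(lambda v,u:(u,v))(*np.nonzero(c['range_z']>0)))
    k=(B[:,0]>.3)&(B[:,0]<.7)&(B[:,1]>.0)&(B[:,1]<.6)&(B[:,2]>.02)&(B[:,2]<.06);B=B[k]
    A=np.c_[B[:,:2],np.ones(len(B))];
    for _ in range(3):
        co=np.linalg.lstsq(A,B[:,2],rcond=None)[0];r=B[:,2]-A@co;g=abs(r)<.004;A=A[g];B=B[g]
    rect=cv2.minAreaRect(B[:,:2].astype(np.float32));print(' board plane',np.round(co,4),rect)
    if n=='scene': save('c1',cv2.resize(c['image'][90:230,120:300],(720,560),interpolation=cv2.INTER_CUBIC))
E
```

```text
scene rail x=-0.0916*y+0.4872 yaw 5.231116535336218 ztop 0.1722484749996669 826 along [-0.5728 -0.1109] across [0.365  0.6079]
 posts along [-0.5764 -0.1112]
 rail across [0.4582 0.4863 0.5109]
 pin along,z [-0.3422  0.0441] cost 0.001085222366253041 578
 board plane [-0.0026  0.0298  0.034 ] ((0.49733105301856995, 0.2989135682582855), (0.5008763074874878, 0.3104955852031708), 86.5202865600586)
side rail x=-0.0896*y+0.4852 yaw 5.119489610317537 ztop 0.17254420360565453 1872 along [-0.5727 -0.1146] across [0.3596 0.6083]
 posts along [-0.5728 -0.1117]
 rail across [0.4612 0.4831 0.5038]
 pin along,z [-0.3409  0.0441] cost 0.0007118097243789898 799
 board plane [0.0014 0.0319 0.0317] ((0.5016577243804932, 0.29697978496551514), (0.5033432841300964, 0.3061683475971222), 86.61248779296875)
```

View pics/c1.png

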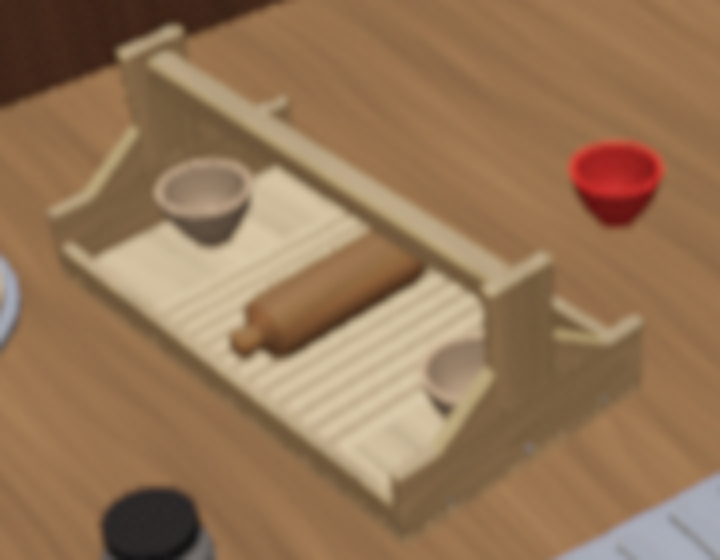

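The crop shows the wooden tote with the pin at its middle and a clay bowl at each end; the red bowl at crop (615,185) is outside it. So the tote is confirmed: centre (0.513, -0.297), yaw 5.2°, rail top z = 0.172, pin at s ≈ 0 to 1 mm. The board's centre is near (0.4995, 0.298).

>>> play_rows([
  [85,[-0.737,-0.8,-0.08],0.339],
  [85,[-0.737,-0.8,-0.08],0.339],
  [85,[-0.737,-0.8,-0.08],0.339],
  [85,[-0.737,-0.8,-0.08],0.339],
  [85,[-0.737,-0.8,-0.08],0.339],
  [85,[-0.737,-0.8,-0.08],0.339],
  [85,[-0.737,-0.8,-0.08],0.339],
  [85,[-0.737,-0.8,-0.08],0.339],
  [85,[-0.737,-0.8,-0.08],0.339],
  [85,[-0.737,-0.8,-0.08],0.339],
])

```text
time_s: 2.1
eef_pos: [0.3741, 0.111, 0.2641]
eef_rot: [0.001, 0.677, 0.736, 0.0]
wrist_force: [-0.6, 0.3, 0.2]
opening: 0.991
grasp_force: 0.0
```

```bash
cat >> h.py <<'E'
from scipy.spatial.transform import Rotation as Ro
def go(x,y,z,yaw):  # yaw: angle of tool y axis, deg; prints normalised shift+turn
    o=get_obs();w=o['eef_rot'];M=Ro.from_quat([w[1],w[2],w[3],w[0]]).as_matrix()
    cur=np.degrees(np.arctan2(M[1,1],M[0,1]));d=M.T@(np.array([x,y,z])-o['eef_pos'])/0.4
    print('t',o['time_s'],'pos',np.round(o['eef_pos'],4),'yaw',round(cur,2),'tilt',np.round(M[:2,2],4),'F',np.round(o['wrist_force'],2),'T',np.round(o['torque'],2),'op',round(o['opening']*85.4,1),'| shift',np.round(d,4),'turn',round(-((yaw-cur+180)%360-180)/180,4))
E
python3 - <<'E'
from h import *
go(.5133,-.297,.25,5.17)
# board edges
for n in ['scene','side']:
    c=camera(n);m=c['range_z']>0;v,u=np.nonzero(m);B=world(c,u,v)
    k=(abs(B[:,0]-.5)<.2)&(abs(B[:,1]-.3)<.3)&(abs(B[:,2]-(.045+.03*(B[:,1]-.298)))<.007);B=B[k]
    L=[];H=[]
    for y0 in np.arange(.1,.5,.01):
        s=B[abs(B[:,1]-y0)<.005][:,0]; L.append((y0,s.min(),np.percentile(s,99.5)))
    L=np.array(L);
    X=[]
    for x0 in np.arange(.4,.6,.01):
        s=B[abs(B[:,0]-x0)<.005][:,1]; X.append((x0,s.min(),s.max()))
    X=np.array(X)
    for A in (L,X):
        for j in (1,2):
            p=np.polyfit(A[:,0],A[:,j],1);r=abs(A[:,j]-np.polyval(p,A[:,0]));g=r<=np.percentile(r,70);p=np.polyfit(A[g,0],A[g,j],1)
            print(n,np.round(p,4),'mid',round(np.polyval(p,.298 if A is L else .5),4))
E
```

```text
t 2.1 pos [0.3741 0.111  0.2641] yaw 4.85 tilt [ 0.0021 -0.0013] F [-0.59  0.35  0.15] T [0.01 0.   0.01] op 84.6 | shift [-1.0456  0.2603  0.0372] turn -0.0018
scene [0.0628 0.3252] mid 0.3439
scene [0.0613 0.6329] mid 0.6511
scene [-0.0655  0.0822] mid 0.0495
scene [-0.0617  0.5795] mid 0.5486
side [0.0596 0.3313] mid 0.349
side [0.06   0.6334] mid 0.6513
side [-0.0535  0.0755] mid 0.0488
side [0.1441 0.464 ] mid 0.5361
```

>>> play_rows([
  [85,[-1.0,0.26,0.0],0],
  [85,[-1.0,0.26,0.0],0],
  [85,[-1.0,0.26,0.0],0],
  [85,[-1.0,0.26,0.0],0],
  [85,[-1.0,0.26,0.0],0],
  [85,[-1.0,0.26,0.0],0],
  [85,[-1.0,0.26,0.0],0],
  [85,[-1.0,0.26,0.0],0],
  [85,[-1.0,0.26,0.0],0],
  [85,[-1.0,0.26,0.0],0],
])

```text
time_s: 3.2
eef_pos: [0.5132, -0.2742, 0.2622]
eef_rot: [-0.001, 0.674, 0.738, 0.0]
wrist_force: [0.8, 0.8, -0.2]
opening: 0.993
grasp_force: 0.0
```

```bash
python3 - <<'E'
from h import *
go(.5133,-.297,.139,5.17)
go(.5133,-.297,.139,5.17)
E
```

```text
t 3.2 pos [ 0.5132 -0.2742  0.2622] yaw 5.21 tilt [-0.0011  0.0013] F [ 0.83  0.79 -0.15] T [-0.   -0.02 -0.02] op 84.8 | shift [-0.0572 -0.0046  0.308 ] turn 0.0002
t 3.2 pos [ 0.5132 -0.2742  0.2622] yaw 5.21 tilt [-0.0011  0.0013] F [ 0.83  0.79 -0.15] T [-0.   -0.02 -0.02] op 84.8 | shift [-0.0572 -0.0046  0.308 ] turn 0.0002
```

>>> play_rows([
  [85,[-0.057,-0.005,0.05],0],
  [85,[-0.057,-0.005,0.12],0],
  [85,[-0.057,-0.005,0.19],0],
  [85,[-0.057,-0.005,0.25],0],
  [85,[-0.057,-0.005,0.29],0],
  [85,[-0.057,-0.005,0.307],0],
  [85,[-0.057,-0.005,0.307],0],
  [60,[-0.057,-0.005,0.307],0],
  [45,[-0.057,-0.005,0.307],0],
  [38,[-0.057,-0.005,0.307],0],
])

```text
time_s: 4.2
eef_pos: [0.5131, -0.2975, 0.1417]
eef_rot: [0.001, 0.674, 0.739, 0.0]
wrist_force: [0.2, -0.6, -0.9]
opening: 0.509
grasp_force: 0.0
```

```bash
python3 - <<'E'
from h import *
go(.5133,-.297,.139,5.17)
E
```

```text
t 4.2 pos [ 0.5131 -0.2975  0.1417] yaw 5.22 tilt [ 0.0015 -0.0013] F [ 0.22 -0.62 -0.94] T [-0.01  0.    0.03] op 43.5 | shift [0.0012 0.0005 0.0067] turn 0.0003
```

>>> play_rows([
  [38,[0,0,0.014],0],
  [32,[0,0,0.014],0],
  [28,[0,0,0.014],0],
  [25,[0,0,0.014],0],
  [22,[0,0,0.014],0],
  [18,[0,0,0.014],0],
  [10,[0,0,0.014],0],
  [0,[0,0,0.014],0],
  [0,[0,0,0.014],0],
])

```text
time_s: 5.1
eef_pos: [0.5123, -0.2973, 0.135]
eef_rot: [-0.0, 0.674, 0.739, -0.0]
wrist_force: [-4.4, -1.0, 3.5]
opening: 0.275
grasp_force: 59.9
```

```bash
cat >> h.py <<'E'
from scipy.optimize import least_squares
def pose():
    """tote yaw/pitch/centre + pin s from both cameras, near the tool's current xy"""
    o=get_obs();w=o['eef_rot'];M=Ro.from_quat([w[1],w[2],w[3],w[0]]).as_matrix()
    ya=np.arctan2(M[1,1],M[0,1]);e=np.array([np.cos(ya),np.sin(ya)]);d=np.array([-e[1],e[0]]);g=o['eef_pos']
    for n in ['scene','side']:
        c=camera(n);v,u=np.nonzero(c['range_z']>0);P=world(c,u,v)
        r=P[:,:2]-g[:2];A=np.c_[r@e,r@d,P[:,2]]
        k=(abs(A[:,0])<.15)&(abs(A[:,1])<.26)&(A[:,2]<g[2]+.06);A=A[k]
        dz=g[2]-.136
        top=A[(abs(A[:,0])<.011)&(abs(A[:,1])<.2)&(abs(A[:,1])>.07)&(abs(A[:,2]-.172-dz)<.012)]
        p=np.polyfit(top[:,1],top[:,2],1);rr=top[:,2]-np.polyval(p,top[:,1]);t=top[abs(rr)<.003];p=np.polyfit(t[:,1],t[:,2],1)
        py=np.polyfit(t[:,1],t[:,0],1)
        al=A[(A[:,2]>.178+dz-.25*abs(p[0]))&(abs(A[:,1])>.2)][:,1]
        ends=[al.min(),al.max()] if len(al) else [np.nan]*2
        q=A[(A[:,2]>dz+.035)&(A[:,2]<dz+.085)&(abs(A[:,1])<.105)&(abs(A[:,0])<.06)]
        f=least_squares(lambda x:np.hypot(q[:,1]-x[0],q[:,2]-x[1])-.03,[np.median(q[:,1]),dz+.043],loss='soft_l1',f_scale=.002)
        mid=np.nanmean(ends);h=p[1]-.043-dz
        s=f.x[0]-mid+p[0]*(-.13)*-1*-1  # pin is ~0.13 below the rail: a pitch shifts it
        print(n,'pitch %.4f ztop %.4f railx %.4f yawerr %.2f'%(p[0],p[1],py[1],-np.degrees(py[0])),'ends',np.round(ends,4),'pin(tool) y,z',np.round(f.x,4),'s~%.4f'%(f.x[0]-mid-.13*p[0]),len(q))
E
python3 - <<'E'
from h import *
go(.5133,-.297,.139,5.17); pose()
E
```

```text
t 5.1 pos [ 0.5123 -0.2973  0.135 ] yaw 5.21 tilt [-0.0005 -0.0001] F [-4.39 -1.04  3.52] T [0.02 0.61 0.04] op 23.5 | shift [ 0.0005  0.0026 -0.0101] turn 0.0002
scene pitch -0.0025 ztop 0.1720 railx 0.0012 yawerr -0.09 ends [-0.2308  0.2311] pin(tool) y,z [0.0002 0.0442] s~0.0004 557
side pitch -0.0011 ztop 0.1724 railx -0.0012 yawerr 0.38 ends [-0.231  -0.2023] pin(tool) y,z [0.0009 0.0443] s~0.2177 825
```

>>> play_rows([
  [0,[0,0,-0.002],0],
  [0,[0,0,-0.005],0],
  [0,[0,0,-0.01],0],
  [0,[0,0,-0.017],0],
  [0,[0,0,-0.024],0],
  [0,[0,0,-0.03],0],
  [0,[0,0,-0.033],0],
  [0,[0,0,-0.035],0],
  [0,[0,0,-0.035],0],
])

```text
time_s: 6.1
eef_pos: [0.5126, -0.2972, 0.149]
eef_rot: [0.0, 0.674, 0.739, 0.0]
wrist_force: [0.2, 0.2, -5.9]
opening: 0.275
grasp_force: 59.0
```

```bash
sed -i "s/'s~%.4f'%(f.x\[0\]-mid-.13\*p\[0\])/'s~%.4f'%(f.x[0]-.0002-.13*p[0])/" h.py; python3 - <<'E'
from h import *
go(.5133,-.297,.139,5.17); pose()
E
```

```text
t 6.1 pos [ 0.5126 -0.2972  0.149 ] yaw 5.21 tilt [ 0.0002 -0.0001] F [ 0.21  0.16 -5.91] T [-0.   -0.02 -0.  ] op 23.5 | shift [0.0004 0.0018 0.0251] turn 0.0002
scene pitch 0.0021 ztop 0.1857 railx 0.0011 yawerr 0.05 ends [-0.2314  0.2311] pin(tool) y,z [0.0001 0.0586] s~-0.0003 563
side pitch -0.0034 ztop 0.1861 railx -0.0014 yawerr 0.50 ends [-0.2312 -0.2184] pin(tool) y,z [0.0011 0.0582] s~0.0013 839
```

The tote hangs level, at about 0.6 kg, with the pin still at the crown. I'll raise it and square it to the board's yaw (-3.5°).

>>> play_rows([
  [0,[0,0,-0.003],0.001],
  [0,[0,0,-0.012],0.004],
  [0,[0,0,-0.03],0.01],
  [0,[0,0,-0.055],0.018],
  [0,[0,0,-0.082],0.027],
  [0,[0,0,-0.11],0.036],
  [0,[0,0,-0.133],0.043],
  [0,[0,0,-0.148],0.047],
  [0,[0,0,-0.154],0.0483],
  [0,[0,0,-0.155],0.0484],
])

```text
time_s: 7.2
eef_pos: [0.5126, -0.2972, 0.2112]
eef_rot: [0.0, 0.728, 0.685, 0.0]
wrist_force: [0.8, 0.2, -7.5]
opening: 0.275
grasp_force: 59.2
```

```bash
python3 - <<'E'
from h import *
go(.4998,.312,.211,-3.5); pose()
E
```

```text
t 7.2 pos [ 0.5126 -0.2972  0.2112] yaw -3.5 tilt [ 0.0003 -0.0003] F [ 0.77  0.16 -7.46] T [ 0.   -0.02 -0.03] op 23.5 | shift [ 1.5183 -0.1249  0.    ] turn 0.0
scene pitch -0.0009 ztop 0.2483 railx 0.0011 yawerr 0.00 ends [-0.233   0.2313] pin(tool) y,z [0.     0.1206] s~-0.0001 579
side pitch 0.0017 ztop 0.2486 railx -0.0001 yawerr -0.02 ends [-0.2312 -0.2178] pin(tool) y,z [0.0014 0.12  ] s~0.0009 931
```

>>> play_rows([
  [0,[0.001,0,0],0],
  [0,[0.003,0,0],0],
  [0,[0.006,-0.0005,0],0],
  [0,[0.01,-0.001,0],0],
  [0,[0.015,-0.0012,0],0],
  [0,[0.021,-0.0017,0],0],
  [0,[0.028,-0.0023,0],0],
  [0,[0.036,-0.003,0],0],
  [0,[0.045,-0.0037,0],0],
  [0,[0.055,-0.0045,0],0],
])

```text
time_s: 8.3
eef_pos: [0.5121, -0.2748, 0.2109]
eef_rot: [0.0, 0.728, 0.685, 0.0]
wrist_force: [-0.4, 0.7, -7.0]
opening: 0.273
grasp_force: 59.2
```

>>> play_rows([
  [0,[0.011,-0.001,0],0],
  [0,[0.023,-0.002,0],0],
  [0,[0.036,-0.003,0],0],
  [0,[0.05,-0.0041,0],0],
  [0,[0.065,-0.0054,0],0],
  [0,[0.081,-0.0067,0],0],
  [0,[0.098,-0.0081,0],0],
  [0,[0.116,-0.0096,0],0],
  [0,[0.135,-0.0111,0],0],
  [0,[0.155,-0.0128,0],0],
])

```text
time_s: 9.3
eef_pos: [0.5107, -0.2123, 0.2109]
eef_rot: [-0.0, 0.728, 0.685, 0.0]
wrist_force: [-0.6, -0.2, -6.0]
opening: 0.272
grasp_force: 59.2
```

>>> play_rows([
  [0,[0.021,-0.0017,0],0],
  [0,[0.043,-0.0035,0],0],
  [0,[0.066,-0.0054,0],0],
  [0,[0.09,-0.0074,0],0],
  [0,[0.115,-0.0095,0],0],
  [0,[0.141,-0.0116,0],0],
  [0,[0.168,-0.0138,0],0],
  [0,[0.196,-0.0161,0],0],
  [0,[0.225,-0.0185,0],0],
  [0,[0.255,-0.021,0],0],
])

```text
time_s: 10.3
eef_pos: [0.5086, -0.1096, 0.2109]
eef_rot: [0.0, 0.728, 0.685, 0.0]
wrist_force: [0.1, -0.7, -7.2]
opening: 0.274
grasp_force: 59.2
```

>>> play_rows([
  [0,[0.031,-0.0026,0],0],
  [0,[0.063,-0.0052,0],0],
  [0,[0.096,-0.0079,0],0],
  [0,[0.13,-0.0107,0],0],
  [0,[0.165,-0.0136,0],0],
  [0,[0.201,-0.0165,0],0],
  [0,[0.238,-0.0196,0],0],
  [0,[0.276,-0.0227,0],0],
  [0,[0.314,-0.0258,0],0],
  [0,[0.351,-0.029,0],0],
])

```text
time_s: 11.3
eef_pos: [0.5055, 0.0316, 0.2109]
eef_rot: [0.0, 0.728, 0.685, 0.0]
wrist_force: [0.8, 0.6, -6.7]
opening: 0.271
grasp_force: 59.2
```

>>> play_rows([
  [0,[0.036,-0.003,0],0],
  [0,[0.072,-0.0059,0],0],
  [0,[0.107,-0.0088,0],0],
  [0,[0.141,-0.0116,0],0],
  [0,[0.174,-0.0143,0],0],
  [0,[0.206,-0.017,0],0],
  [0,[0.237,-0.0195,0],0],
  [0,[0.267,-0.022,0],0],
  [0,[0.296,-0.0244,0],0],
  [0,[0.324,-0.0267,0],0],
])

```text
time_s: 12.3
eef_pos: [0.5028, 0.1612, 0.2109]
eef_rot: [0.0, 0.728, 0.685, -0.0]
wrist_force: [0.2, 0.1, -6.2]
opening: 0.274
grasp_force: 59.2
```

>>> play_rows([
  [0,[0.027,-0.0022,0],0],
  [0,[0.053,-0.0044,0],0],
  [0,[0.078,-0.0064,0],0],
  [0,[0.102,-0.0084,0],0],
  [0,[0.125,-0.0103,0],0],
  [0,[0.147,-0.0121,0],0],
  [0,[0.168,-0.0138,0],0],
  [0,[0.188,-0.0155,0],0],
  [0,[0.207,-0.017,0],0],
  [0,[0.225,-0.0185,0],0],
])

```text
time_s: 13.3
eef_pos: [0.5009, 0.2511, 0.2109]
eef_rot: [-0.0, 0.728, 0.685, -0.0]
wrist_force: [0.2, 0.5, -6.7]
opening: 0.276
grasp_force: 59.2
```

>>> play_rows([
  [0,[0.017,-0.0014,0],0],
  [0,[0.033,-0.0027,0],0],
  [0,[0.048,-0.004,0],0],
  [0,[0.062,-0.0051,0],0],
  [0,[0.075,-0.0062,0],0],
  [0,[0.087,-0.0072,0],0],
  [0,[0.098,-0.0081,0],0],
  [0,[0.108,-0.0089,0],0],
  [0,[0.117,-0.0096,0],0],
  [0,[0.125,-0.0103,0],0],
])

```text
time_s: 14.3
eef_pos: [0.4999, 0.3009, 0.2109]
eef_rot: [0.0, 0.728, 0.685, -0.0]
wrist_force: [0.6, -0.6, -6.6]
opening: 0.273
grasp_force: 59.2
```

>>> play_rows([
  [0,[0.007,-0.0006,0],0],
  [0,[0.013,-0.0011,0],0],
  [0,[0.018,-0.0015,0],0],
  [0,[0.022,-0.0018,0],0],
  [0,[0.025,-0.0021,0],0],
  [0,[0.027,-0.0022,0],0],
  [0,[0.028,-0.0023,0],0],
  [0,[0.028,-0.0023,0],0],
])

```text
time_s: 15.1
eef_pos: [0.4997, 0.3119, 0.2109]
eef_rot: [0.0, 0.728, 0.685, -0.0]
wrist_force: [-0.0, 0.1, -7.4]
opening: 0.277
grasp_force: 59.2
```

```bash
python3 - <<'E'
from h import *
go(.4987,.2942,.195,-3.5); pose()
E
```

```text
t 15.1 pos [0.4997 0.3119 0.2109] yaw -3.5 tilt [-0. -0.] F [-0.03  0.11 -7.38] T [0.01 0.03 0.03] op 23.7 | shift [-0.0444  0.0003  0.0398] turn 0.0
scene pitch 0.0001 ztop 0.2482 railx 0.0016 yawerr -0.09 ends [-0.2323  0.2293] pin(tool) y,z [0.     0.1204] s~-0.0002 1051
side pitch -0.0031 ztop 0.2488 railx -0.0015 yawerr 0.67 ends [-0.2339 -0.2113] pin(tool) y,z [0.0011 0.1209] s~0.0013 459
```

>>> play_rows([
  [0,[-0.0225,0,0],0],
  [0,[-0.045,0,0],0],
  [0,[-0.045,0,0],0],
  [0,[-0.045,0,0.005],0],
  [0,[-0.045,0,0.013],0],
  [0,[-0.045,0,0.024],0],
  [0,[-0.045,0,0.035],0],
  [0,[-0.045,0,0.043],0],
  [0,[-0.045,0,0.047],0],
  [0,[-0.045,0,0.047],0],
])

```text
time_s: 16.2
eef_pos: [0.4983, 0.2939, 0.1916]
eef_rot: [-0.0, 0.728, 0.685, -0.0]
wrist_force: [0.2, -0.0, -6.7]
opening: 0.274
grasp_force: 59.2
```

```bash
python3 - <<'E'
from h import *
go(.4987,.2942,.1837,-3.5); pose()
E
```

```text
t 16.2 pos [0.4983 0.2939 0.1916] yaw -3.49 tilt [-0.0008 -0.0003] F [ 0.2  -0.03 -6.7 ] T [ 0.08 -0.04  0.01] op 23.4 | shift [0.0007 0.0009 0.0198] turn 0.0001
scene pitch -0.0013 ztop 0.2289 railx 0.0015 yawerr -0.01 ends [-0.2333  0.2292] pin(tool) y,z [0.0117 0.1011] s~0.0117 1003
side pitch -0.0023 ztop 0.2299 railx -0.0000 yawerr 0.20 ends [-0.2344 -0.2026] pin(tool) y,z [0.013  0.1018] s~0.0131 453
```

>>> play_rows([
  [0,[0,0,0.003],0],
  [0,[0,0,0.008],0],
  [0,[0,0,0.013],0],
  [0,[0,0,0.017],0],
  [0,[0,0,0.02],0],
  [0,[0,0,0.021],0],
  [0,[0,0,0.021],0],
])

```text
time_s: 17.0
eef_pos: [0.499, 0.2938, 0.1844]
eef_rot: [0.0, 0.728, 0.685, 0.0]
wrist_force: [-1.4, -3.8, 0.5]
opening: 0.274
grasp_force: 60.3
```

```bash
python3 - <<'E'
from h import *
go(.4987,.2942,.1837,-3.5); pose()
E
```

```text
t 17.0 pos [0.499  0.2938 0.1844] yaw -3.51 tilt [0.001  0.0001] F [-1.4  -3.85  0.45] T [0.12 0.36 0.16] op 23.4 | shift [ 0.0009 -0.0008  0.0019] turn -0.0
scene pitch 0.0070 ztop 0.2217 railx 0.0015 yawerr -0.32 ends [-0.2336  0.2294] pin(tool) y,z [0.0142 0.0941] s~0.0131 1003
side pitch 0.0109 ztop 0.2227 railx 0.0004 yawerr 0.01 ends [-0.235  -0.2182] pin(tool) y,z [0.0149 0.0943] s~0.0133 446
```

>>> play_rows([
  [0,[0,0,-0.003],0],
  [0,[0,0,-0.008],0],
  [0,[0,0,-0.008],0],
  [0,[-0.0275,0,-0.008],0],
  [0,[-0.055,0,-0.006],0],
  [0,[-0.055,0,0.0],0],
  [0,[-0.055,0,0.005],0],
  [0,[-0.055,0,0.009],0],
  [0,[-0.055,0,0.009],0],
])

```text
time_s: 18.0
eef_pos: [0.4976, 0.2719, 0.1802]
eef_rot: [0.0, 0.729, 0.685, 0.0]
wrist_force: [0.3, -3.7, -0.8]
opening: 0.276
grasp_force: 60.1
```

```bash
python3 - <<'E'
from h import *
go(.4987,.2942,.1837,-3.5); pose()
E
```

```text
t 18.0 pos [0.4976 0.2719 0.1802] yaw -3.52 tilt [0.0007 0.0001] F [ 0.28 -3.7  -0.78] T [ 0.1  -0.02 -0.04] op 23.5 | shift [ 0.0558 -0.0006 -0.0087] turn -0.0001
scene pitch 0.0214 ztop 0.2173 railx 0.0019 yawerr -0.40 ends [-0.2333  0.2289] pin(tool) y,z [0.0318 0.0903] s~0.0288 1002
side pitch 0.0251 ztop 0.2186 railx 0.0009 yawerr -0.11 ends [-0.2348 -0.2031] pin(tool) y,z [0.0329 0.0905] s~0.0294 444
```

>>> play_rows([
  [0,[0,0,-0.003],0],
  [0,[0,0,-0.008],0],
  [0,[0,0,-0.0125],0],
  [0,[0.0007,0,-0.0125],0],
  [0,[0.0021,0,-0.0125],0],
  [0,[0.0042,0,-0.0125],0],
  [0,[0.007,0,-0.0125],0],
  [0,[0.0105,0,-0.0125],0],
  [0,[0.0147,0,-0.0125],0],
  [0,[0.0196,0,-0.0125],0],
])

```text
time_s: 19.1
eef_pos: [0.4977, 0.28, 0.1851]
eef_rot: [0.0, 0.728, 0.685, 0.0]
wrist_force: [0.1, 0.1, -6.9]
opening: 0.278
grasp_force: 59.3
```

>>> play_rows([
  [0,[0.0056,0,0],0],
  [0,[0.0119,0,0],0],
  [0,[0.0189,0,0],0],
  [0,[0.0266,0,0],0],
  [0,[0.035,0,0],0],
  [0,[0.0434,0,0],0],
  [0,[0.0511,0,0],0],
  [0,[0.0581,0,0],0],
  [0,[0.0644,0,0],0],
  [0,[0.07,0,0],0],
])

```text
time_s: 20.1
eef_pos: [0.4994, 0.308, 0.1851]
eef_rot: [0.0, 0.728, 0.685, -0.0]
wrist_force: [-0.3, 0.3, -7.1]
opening: 0.273
grasp_force: 59.3
```

>>> play_rows([
  [0,[0.0049,0,0],0],
  [0,[0.0091,0,0],0],
  [0,[0.0126,0,0],0],
  [0,[0.0154,0,0],0],
  [0,[0.0175,0,0],0],
  [0,[0.0189,0,0],0],
  [0,[0.0196,0,0],0],
  [0,[0.0196,0,0],0],
])

```text
time_s: 20.9
eef_pos: [0.4999, 0.3156, 0.1851]
eef_rot: [0.0, 0.728, 0.685, -0.0]
wrist_force: [-0.2, -0.1, -6.4]
opening: 0.271
grasp_force: 59.3
```

```bash
python3 - <<'E'
from h import *
go(.4987,.2942,.1837,-3.5); pose()
E
```

```text
t 20.9 pos [0.4999 0.3156 0.1851] yaw -3.5 tilt [-0.     -0.0001] F [-0.16 -0.11 -6.36] T [-0.06  0.01  0.04] op 23.2 | shift [-0.0536  0.0003  0.0035] turn 0.0
scene pitch 0.0143 ztop 0.2223 railx 0.0018 yawerr -0.30 ends [-0.2312  0.2289] pin(tool) y,z [0.0308 0.0949] s~0.0288 1065
side pitch 0.0214 ztop 0.2237 railx 0.0007 yawerr -0.19 ends [-0.2337 -0.2038] pin(tool) y,z [0.0316 0.0953] s~0.0287 429
```

>>> play_rows([
  [0,[-0.0268,0,0],0],
  [0,[-0.0536,0,0.001],0],
  [0,[-0.0536,0,0.006],0],
  [0,[-0.0536,0,0.01],0],
  [0,[-0.0536,0,0.013],0],
  [0,[-0.0536,0,0.015],0],
  [0,[-0.0536,0,0.016],0],
  [0,[-0.0536,0,0.017],0],
  [0,[-0.0536,0,0.017],0],
])

```text
time_s: 21.9
eef_pos: [0.4994, 0.2942, 0.1799]
eef_rot: [0.001, 0.728, 0.685, 0.001]
wrist_force: [-1.4, -5.8, 5.6]
opening: 0.274
grasp_force: 61.0
```

```bash
python3 - <<'E'
from h import *
go(.4987,.2942,.1797,-3.5); pose()
c=camera('side');save('d',cv2.resize(c['image'][70:230,150:350],(750,600)))
E
```

```text
t 21.9 pos [0.4994 0.2942 0.1799] yaw -3.5 tilt [0.002 0.   ] F [-1.43 -5.76  5.58] T [-0.24  0.46 -0.02] op 23.4 | shift [-0.0001 -0.0018  0.0006] turn -0.0
scene pitch 0.0238 ztop 0.2167 railx 0.0023 yawerr -0.66 ends [-0.2316  0.2288] pin(tool) y,z [0.0453 0.0903] s~0.0420 1044
side pitch 0.0342 ztop 0.2188 railx -0.0006 yawerr 0.34 ends [-0.2334 -0.2029] pin(tool) y,z [0.046  0.0902] s~0.0413 435
```

View pics/d.png

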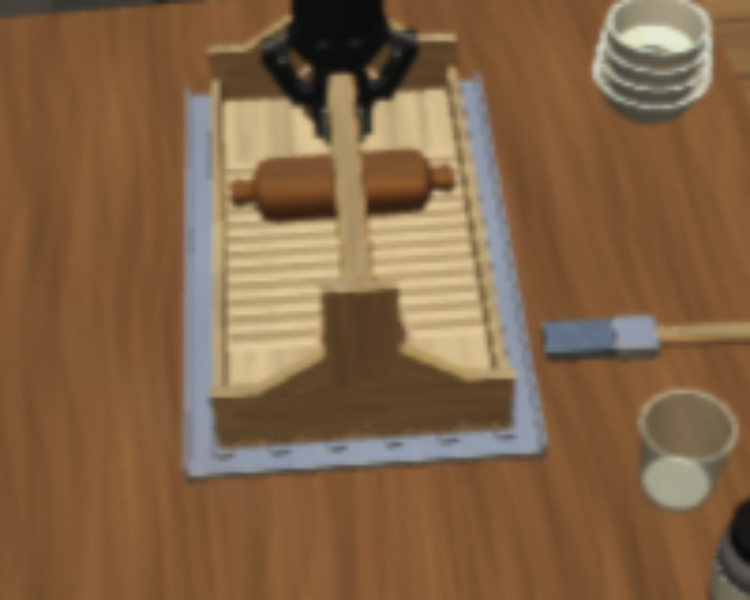

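The tote sits centred on the board, the pin lying at crop (340,180), uphill of the crown and well clear. I'll open slowly and withdraw upward.

>>> play_rows([
  [22,[0,0,-0.0015],0],
  [24,[0,0,-0.0015],0],
  [26,[0,0,-0.0015],0],
  [28,[0,0,-0.0015],0],
  [32,[0,0,-0.0015],0],
  [40,[0,0,-0.0015],0],
  [55,[0,0,-0.0015],0],
  [70,[0,0,-0.0015],0],
  [70,[0,0,-0.0015],0],
])

```text
time_s: 22.95
eef_pos: [0.4986, 0.2942, 0.1789]
eef_rot: [-0.0, 0.728, 0.685, 0.0]
wrist_force: [0.1, 0.1, -0.5]
opening: 0.82
grasp_force: 0.0
```

```bash
python3 - <<'E'
from h import *
go(.4987,.2942,.1797,-3.5); pose()
E
```

```text
t 22.95 pos [0.4986 0.2942 0.1789] yaw -3.5 tilt [-0.      0.0001] F [ 0.09  0.15 -0.51] T [-0.    0.01  0.05] op 70.1 | shift [-0.0001  0.0003 -0.0021] turn 0.0
scene pitch 0.0272 ztop 0.2173 railx 0.0017 yawerr -0.19 ends [-0.2349  0.2299] pin(tool) y,z [0.0454 0.0903] s~0.0416 1043
side pitch 0.0292 ztop 0.2182 railx 0.0019 yawerr -0.44 ends [-0.2341 -0.2025] pin(tool) y,z [0.0462 0.0904] s~0.0422 440
```

Released, and the pin held still. Now I'll withdraw.

>>> play_rows([
  [70,[0,0,-0.02],0],
  [70,[0,0,-0.06],0],
  [70,[0,0,-0.12],0],
  [70,[0,0,-0.2],0],
  [70,[0,0,-0.28],0],
  [70,[0,0,-0.36],0],
  [70,[0,0,-0.42],0],
  [70,[0,0,-0.45],0],
  [70,[0,0,-0.45],0],
  [70,[0,0,-0.45],0],
])

```text
time_s: 24.05
eef_pos: [0.4982, 0.2941, 0.3578]
eef_rot: [-0.0, 0.728, 0.685, -0.001]
wrist_force: [0.1, -0.9, -1.3]
opening: 0.82
grasp_force: 0.0
```

```bash
python3 - <<'E'
from h import *
import h
o0=get_obs()
h.get_obs=lambda:{**o0,'eef_pos':np.array([.4987,.2942,.1794])}
pose()
c=camera('scene');save('e',cv2.resize(c['image'][170:380,220:480],(780,600)))
E
```

```text
scene pitch 0.0259 ztop 0.2171 railx 0.0018 yawerr -0.31 ends [-0.2336  0.2292] pin(tool) y,z [0.0455 0.0902] s~0.0419 1044
side pitch 0.0299 ztop 0.2183 railx 0.0005 yawerr -0.04 ends [-0.234   0.2295] pin(tool) y,z [0.0462 0.0906] s~0.0421 437
```

View pics/e.png

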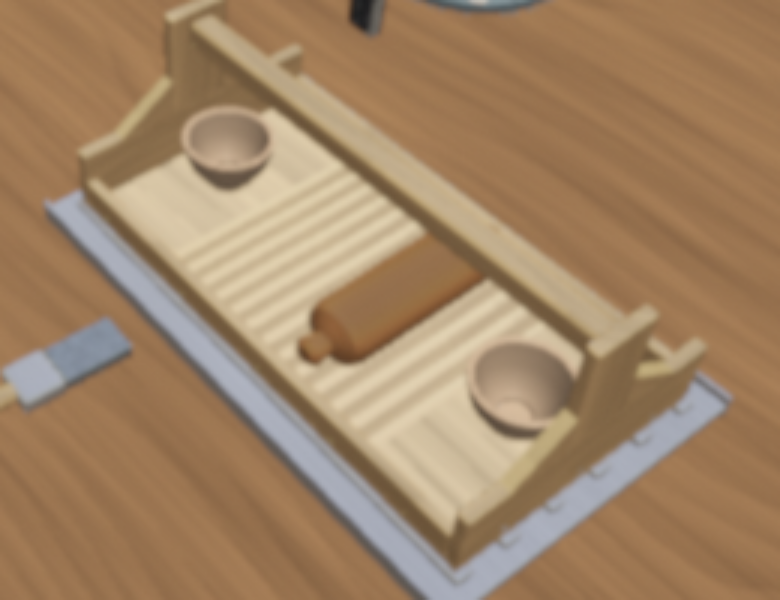

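The tote stands flush and centred. The pin is still at crop (395,295), s ≈ 42 mm, and both bowls (crop 227,145 and 520,385) are upright and clear of it.

```bash
python3 -c "
from bench import *
print(hand_in())"
```

```text
the job is handed in; nothing more can be done
None
```

The tote stands flush, square and central on the draining board and has been let go. The pin lies still about 42 mm from the crown towards the raised end, clear of both bowls, and the job was handed in at about 24 s; no verdict came back.

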